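# Twist-lock a mounting stud into the prep board's rail

### The job

Take the orange-gripped twist-lock stud from the grey caddy and drop its foot through the key slot in the rail of the white prep board until its collar rests on the brass plate, then turn it a quarter turn clockwise (seen from above) to lock it. Give it a light upward tug to prove that it is caught, and let go, leaving it upright and locked. Do it gently, never forcing the stud against the rail, and leave everything else where it is.

Things in the scene. Friction and masses are not known exactly. Their poses are not given: they have to be found in the camera images.
- stud: Twist-lock stud, 110 g, upright in one caddy seat. Origin: centre of the foot's underside; z up, y along the foot. Steel foot bar 10 (x) x 26 (y) mm, 6 mm thick, its ends are the lugs; stem 9 mm dia. to z = 13.5 mm; collar 36 mm dia., z = 13.5 to 17.5 mm; neck 11 mm dia.; orange grip bar above. A half turn about z gives the same shape.
- rail: Aluminium rail 56 mm wide (x), 240 mm long (y), 26 mm high, fixed to the counter, a white board (150 x 240 x 20 mm) along its +x side. Origin: at counter level under its middle; y along the rail, x towards the board, z up. 3 mm end covers beyond |y| = 62 mm; between them a brass keeper plate with the key slot, sprung: it gives from 4 N down, 2 N per mm, and is hard after 4 mm.
- caddy: Grey plastic block fixed to the counter, 170 mm (x) by 70 mm (y), 22 mm high. Origin: centre of its underside. Two through seats 17 mm (x) by 33 mm (y) at x = -42 and +42 mm; the stud stands in one and the peg in the other, collars resting on the block's top.
- peg: Bystander: a plain peg with the same collar and a blue grip bar, but a round foot 12 mm in diameter that cannot lock. It stands in the other seat. Origin: centre of its underside, z up.
- spatula: Bystander: black-handled spatula, 170 mm long, lying on the white board. Origin under its middle.
- bottle: Bystander: red sauce bottle, 56 mm in diameter, 160 mm tall. Origin: centre of its underside.
- bowl: Bystander: small steel bowl, 110 mm across, 50 mm high. Origin: centre of its underside.
- cup: Bystander: clear cup, 72 mm across, 75 mm high. Origin: centre of its underside.
- jar: Bystander: amber glass jar, 68 mm in diameter, 85 mm tall. Origin: centre of its underside.
- stud_grip (a point): Where to grip the stud: on its axis, 40 mm above its origin, in the orange grip bar, which is 12 mm thick (x), 36 mm long (y) and spans 26.5 to 50.5 mm above the stud's origin. Grip it across the 12 mm. Axes as the stud's.
- rail_top (a point): Middle of the rail's top, 26 mm above the counter, level with the keeper plate's upper face; axes as the rail's. The one key slot, 16 mm (x) by 30 mm (y), lies at x = 0 but with its centre anywhere within 10 mm of this point along y: the keeper slides stiffly (7 N moves it) and its place is NOT measured. Find the slot by light touches along the rail or by eye.
- rail_seat (a point): On the rail's mid-axis, 12.5 mm above the counter: the height of the stud's origin when its collar rests on the 5 mm plate. The lugs are then 2.5 mm clear of the plate's underside, with 7.5 mm free below. Stops under the plate let the foot turn only clockwise from above and end the turn at 85 to 105 degrees. Turned, the lugs catch under the plate when pulled up 2.5 mm.
Not all that is in view belongs to the job. What is shaped like the stud but green is not meant.

How it is judged (in metres and radians):
On the way, in this order (a step that is already met when the one before it is completed fails the run):
1. the stud's foot is through the key slot, collar on the plate, foot still along the rail (z of stud in the frame of rail between 0.008 and 0.014 m and x of stud in the frame of rail between -0.006 and 0.006 m and y of stud in the frame of rail between -0.03 and 0.03 m and angle between the y axis of stud and the y axis of rail, either way round below 0.3 rad), for 0.1 s.
2. it is turned a quarter turn, the lugs under the plate (z of stud in the frame of rail below 0.0165 m and angle between the y axis of stud and the x axis of rail, either way round below 0.3 rad), for 0.1 s.
3. it is tugged upward with at least 2 N and the lugs hold it (z of stud in the frame of rail between 0.0137 and 0.0175 m and contact force between stud and rail above 2 N and angle between the y axis of stud and the x axis of rail, either way round below 0.3 rad), for 0.1 s.
At the end, for the whole second after the job is handed in: The stud stands in the rail's key slot, upright within 0.15 rad, centred across the rail within 6 mm and within 30 mm of the rail's middle, its origin 10 to 16.5 mm above the counter (collar down, lugs below the plate), its foot across the rail within 0.3 rad, released and at rest (all of step 2 and z of stud in the frame of rail above 0.01 m and x of stud in the frame of rail between -0.006 and 0.006 m and y of stud in the frame of rail between -0.03 and 0.03 m and angle between stud's own z axis and vertical below 0.15 rad and linear speed of stud below 0.02 m/s); the robot touches nothing.
It fails at once if the stud is pressed, twisted or pulled against the rail with more than 25 N (contact force between stud and rail above 25 N).
It fails at once if the robot presses on the rail or the board with more than 25 N (contact force between any of the fingers, the arm and rail above 25 N).
It fails at once if a bystander is moved by more than 20 mm (distance of any of peg, spatula, bottle, bowl, cup, jar from where it was at the start of the episode above 0.02 m).
It also fails if it takes over 67 s, if anything falls off the work surface, if the arm or the gripper's body presses on something with over 40 N, if the wrist force passes 120 N, or if a joint passes its speed limit or range.

### The arm

A 6-joint arm with a two-finger parallel gripper is mounted at the origin on the work surface. World frame = base frame: x ahead of the robot, y to its left, z up, the work surface at z = 0. Lengths are in mm, angles in degrees, forces in N, time in s.
With the tool pointing down it reaches from about 350 to 850 mm from the base axis. Payload 8.1 kg.
Tool frame: the origin (TCP) lies between the finger pads; the fingertips stand 8 mm ahead of it and the grasp point (between the pads) lies 11 mm behind it (r.tip_extent is the distance from the TCP to the fingertips, in mm); z points along the fingers, y is the direction in which the jaws open and shut (so a half turn about z gives the same grasp; the last joint's range is limited). The gripper opens to 85 mm and grips with 20 to 120 N. Pads are 22 mm wide; open, the fingers measure 114 mm over their backs; the gripper's body (76 mm by 85 mm) begins 54 mm behind the grasp point. The pads swing forward as they close: fully open they stand 13 mm farther back than shut.
Start: joints at [58.19, 7.471, 85.268, -0, 87.261, -4.893], TCP at [271.605, 535.01, 204.092] pointing down, gripper open.
Joint ranges: [-169.43, 169.43], [-51.17, 129.36], [1.28, 143.12], [-76.62, 256.62], [0, 156.53], [-152.29, 152.29]. Speed limits (degrees/s): [136.94, 136.94, 159.86, 180, 180, 180].

### API

Orientations are given as [roll, pitch, yaw] about the fixed x, y, z axes, in that order (R = Rz(yaw) Ry(pitch) Rx(roll)).
In Python, from bench import sensors, viewer, hand_in, r gives the robot as it stands. The module is installed in compiled form; this text tells all that it offers.
- The arm moves only by the tool move_arm, never from a script. Its argument "rows" is a list that holds one entry, the list of rows, each a list of 6 numbers: the shift along the tool's x, y, z in m, then the turn, a rotation vector about the tool's x, y, z in degrees. In form: [[[tx, ty, tz, rx, ry, rz], ...]]. A call has 1 to 20 rows; each row is the pose to reach, as a shift and turn from the pose commanded when the call began, along the tool's axes at that moment; what a row does not reach only later rows make up. A row lasts 1/10 s, in which the tool goes at most 50 mm and 8.59 degrees, less where a joint would pass 70% of its speed; a pose out of reach is approached as far as the arm can. A call with a gripper value outside its range is refused whole. "grip" is the opening, from 0 (shut) to 1 (fully open), set as the call begins (left out, the last holds). The fingers move at their own pace and stop on an object; "newtons" is the grip in N (left out, the last holds). Time passes only in rows, so rows that repeat a pose let the fingers close. It gives the time, the measured TCP pose, the force and the opening at its end, in the units of the state.
- sensors.sense(): the state, without advancing time (a new reading comes with each control period).
- viewer.snapshot(name): name is "scene" or "top" or "wrist"; returns a dict with "color" (384x512x3 uint8, red, green, blue), "camera_matrix" (3x3 intrinsics, pixels), "R" (3x3) and "t" (3): a world point X has camera coordinates R X + t. Camera axes: x right, y down, z forward; pixel columns grow to the right and rows downward; lengths in mm; the calibration is good to about 2 mm. A picture is of the moment at which its call begins. There is no depth.
- hand_in(): hands the job in, once; it reports no verdict.
The state is a dict: "time": time; "joint_pos": joint angles; "qd": joint speeds; "joint_efforts": joint torques, N m; "tool_pos": TCP position; "tcp_rot": TCP orientation; "ft_force": force on the tool from outside, world axes, zero at the start; "wrist_torque": the same for the moment, N m; "finger_gap": finger opening in mm.
Only numpy, scipy, OpenCV 4.12 (cv2) and the standard library are available. Lean on these libraries where they do the work, as an engineer would, in place of code of your own. Each camera call takes 0.05 s, during which the arm holds its last target.

## Working session

There is one attempt and no reset: what is moved stays moved. The work goes in short steps, Python scripts to look and compute and a tool call to move; the robot and the scene stay as the last step left them, time stands still between calls to the robot, and variables do not carry over. Pictures are saved under pics/ and viewed, and the job is handed in when it is done.

Besides the shell and the picture viewer there is one more tool, called after ">>>" as a command line: name --argument value ..., lists and objects as JSON in quotes. move_arm: Moves the arm, as the interface text tells. Its arguments: {"type":"object","properties":{"rows":{"type":"array","items":{"type":"array","items":{"type":"array","items":{"type":"number"}}}},"grip":{"type":"number"},"newtons":{"type":"number"}},"required":["rows"]}

```bash
mkdir -p pics
cat > h.py <<'E'
import numpy as np, cv2
from bench import sensors, viewer, hand_in, r
def snap(n,f):
    s=viewer.snapshot(n); np.savez(f'pics/{f}.npz',**{k:np.array(s[k]) for k in('color','camera_matrix','R','t')})
    cv2.imwrite(f'pics/{f}.png',np.array(s['color'])[:,:,::-1]); return s
def load(f): return dict(np.load(f'pics/{f}.npz'))
def ray(s,uv,z):
    K,R,t=s['camera_matrix'],s['R'],s['t']; d=R.T@np.linalg.solve(K,[uv[0],uv[1],1]); c=-R.T@t
    return c+d*(z-c[2])/d[2]
def proj(s,X):
    p=s['camera_matrix']@(s['R']@np.array(X)+s['t']); return p[:2]/p[2]
def crop(f,x0,y0,x1,y1,k):
    im=cv2.imread(f'pics/{f}.png')[y0:y1,x0:x1]; cv2.imwrite(f'pics/{f}_c{x0}_{y0}.png',cv2.resize(im,None,fx=k,fy=k,interpolation=cv2.INTER_CUBIC))
E
python3 - <<'E'
from h import *
for n in('scene','top','wrist'):
    s=snap(n,n+'0'); print(n,s['camera_matrix'],-s['R'].T@s['t'],s['R'])
print(sensors.sense())
E
```

```text
scene [[395.9016851    0.         256.27760495]
 [  0.         395.9016851  190.9359214 ]
 [  0.           0.           1.        ]] [1439.16723932 -341.27138211  724.8407329 ] [[ 0.33134424  0.94348236 -0.00721377]
 [ 0.52294894 -0.19000902 -0.83091575]
 [-0.78532503  0.27154671 -0.55635149]]
top [[428.27228548   0.         256.75478032]
 [  0.         428.27228548 186.77698644]
 [  0.           0.           1.        ]] [ 331.00492645  -20.09555332 1412.72211327] [[ 0.0015385  -0.99999364  0.00321798]
 [-0.99386046 -0.00188506 -0.11062476]
 [ 0.11063012 -0.00302802 -0.99385704]]
wrist [[287.22980388   0.         259.22876455]
 [  0.         287.22980388 190.46989765]
 [  0.           0.           1.        ]] [197.16093015 572.62334714 373.14592896] [[ 0.45267007  0.89167701 -0.00138754]
 [ 0.84355975 -0.42773748  0.32472694]
 [ 0.28895804 -0.14816464 -0.94580679]]
{'time': 0.15, 'joint_pos': array([ 5.81895311e+01,  7.50817108e+00,  8.53144545e+01, -2.52832737e-03,
        8.72631181e+01, -4.89299556e+00]), 'qd': array([-0.01798317, -0.09229879, -0.18372888,  0.0244024 ,  0.05487951,
       -0.11056593]), 'joint_efforts': array([-3.34637065e-06, -5.70068657e+01, -5.01153946e+01, -2.70554137e-04,
        9.77813790e-03, -2.93580861e-06]), 'tool_pos': array([271.36854684, 534.59459898, 203.25886641]), 'tcp_rot': array([-1.79914353e+02, -4.79745562e-03,  1.53082646e+02]), 'ft_force': array([-0.25023125, -0.65453212, -0.00245861]), 'wrist_torque': array([ 0.00435762, -0.02683194,  0.06514192]), 'finger_gap': 85.57603783743703}
```

```bash
python3 -c "
import cv2
a=[cv2.imread(f'pics/{n}0.png') for n in('scene','top','wrist')]
"; ls pics
```

```text
scene0.npz
scene0.png
top0.npz
top0.png
wrist0.npz
wrist0.png
```

View pics/scene0.png

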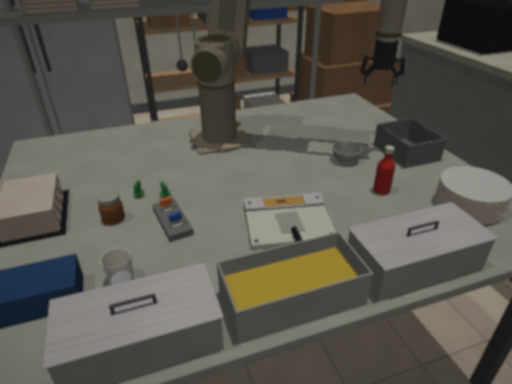

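View pics/top0.png

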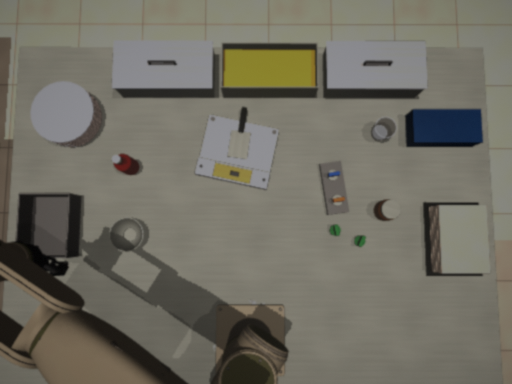

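View pics/wrist0.png

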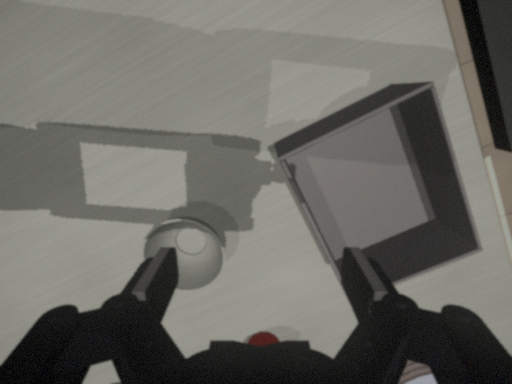

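Top view: the orange-gripped stud is near (337,200) on the caddy. Possible confusions are the blue peg (334,174) and the green look-alikes (335,230) and (360,240). The rail is at about (233,173), with the dark slot near its middle. I'll check this in crops.

```bash
python3 -c "
from h import *
crop('top0',305,150,375,255,7); crop('top0',190,105,285,195,7)
im=np.hstack([cv2.resize(cv2.imread('pics/top0_c305_150.png'),(400,600)),cv2.resize(cv2.imread('pics/top0_c190_105.png'),(400,379)).repeat(1,0) if 0 else cv2.copyMakeBorder(cv2.resize(cv2.imread('pics/top0_c190_105.png'),(400,379)),0,221,0,0,0)])
cv2.imwrite('pics/tc.png',im)"
```

```text
(no output)
```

View pics/tc.png

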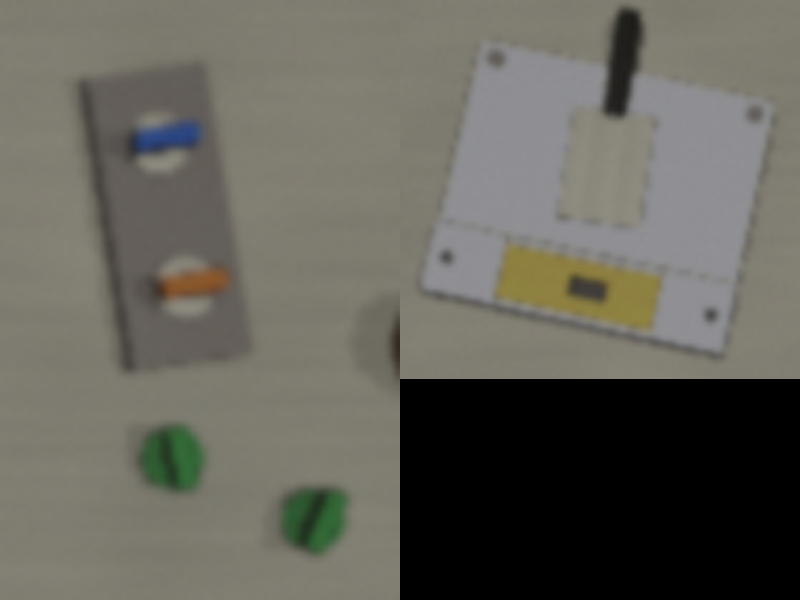

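View pics/top0_c190_105.png

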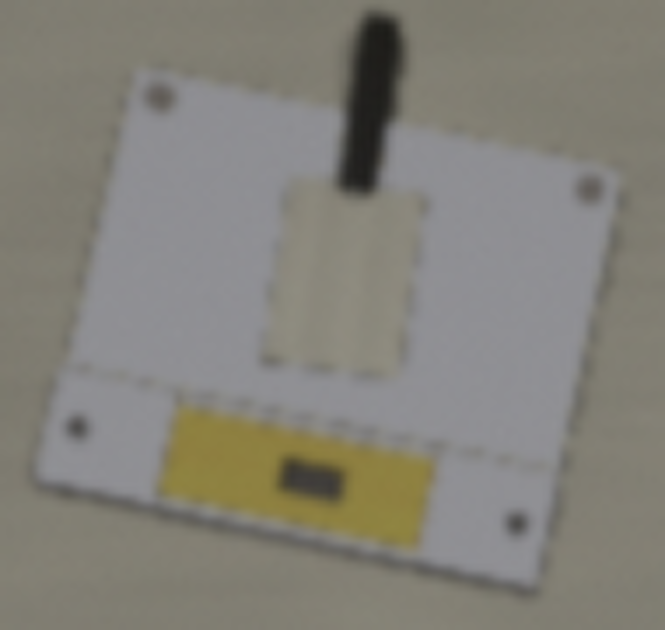

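The choice holds: the orange bar is at (338.8,199.5). The key slot shows dark in the brass plate at (234.4,173.4). Next I'll measure both.

Run:
```python
from h import *
s=load('top0')
f=lambda x,y:(305+x/5.714-.5,150+y/5.714-.5); g=lambda x,y:(190+x/7-.5+.07,105+y/7-.5)
P=lambda n,uv,z:print(n,ray(s,uv,z).round(1))
P('grip',f(193,283),59); P('gL',f(157,288),59);P('gR',f(229,279),59); P('collar',f(186,287),26)
for c in[(85,78),(205,63),(252,350),(127,368)]:P('caddy',f(*c),22)
P('peg',f(167,136),59)
P('slot',g(311,479),26)
for c in[(175,403),(435,458),(418,548),(158,494)]:P('brass',g(*c),26)
for c in[(37,485),(535,590),(555,465),(68,368)]:P('rail',g(*c),26)
P('green1',f(173,457),30);P('green2',f(315,520),30)
```

```text
grip [ 443.1 -282.9   59. ]
gL [ 440.3 -262.8   59. ]
gR [ 445.3 -302.9   59. ]
collar [ 443.5 -285.3   26. ]
caddy [ 564.4 -230.2   22. ]
caddy [ 573.3 -299.5   22. ]
caddy [ 408.  -322.9   22. ]
caddy [ 397.6 -251.6   22. ]
peg [ 525.5 -270.    59. ]
slot [530.8  50.1  26. ]
brass [566.6 114.1  26. ]
brass [540.8  -7.7  26. ]
brass [4.984e+02 1.000e-01 2.600e+01]
brass [523.6 121.5  26. ]
rail [527.7 178.   26. ]
rail [478.8 -54.4  26. ]
rail [537.6 -63.8  26. ]
rail [583.1 164.4  26. ]
green1 [ 347.3 -275.3   30. ]
green2 [ 312.2 -354.4   30. ]
```

```bash
cat >> h.py <<'E'
from scipy.spatial.transform import Rotation as Ro
def delta(p0,y0,p1,y1):
    A=Ro.from_euler('xyz',[180,0,y0],degrees=True);B=Ro.from_euler('xyz',[180,0,y1],degrees=True)
    d=A.inv().apply(np.array(p1,float)-p0)/1000; return d.round(4),(A.inv()*B).as_rotvec(degrees=True).round(2)
E
python3 - <<'E'
from h import *
print(delta([271.605,535.01,204.092],153.083,[443,-284,150],97.6))
print(delta([271.605,535.01,204.092],153.083,[443,-284,204],97.6))
E
```

```text
(array([-0.5236, -0.6527,  0.0541]), array([ 0.  , -0.  , 55.48]))
(array([-5.236e-01, -6.527e-01,  1.000e-04]), array([ 0.  , -0.  , 55.48]))
```

>>> move_arm --rows '[[[-0.03, -0.037, 0, 0, 0, 4], [-0.06, -0.075, 0, 0, 0, 8], [-0.09, -0.112, 0, 0, 0, 12], [-0.12, -0.15, 0, 0, 0, 16], [-0.15, -0.187, 0, 0, 0, 20], [-0.18, -0.224, 0, 0, 0, 24], [-0.21, -0.262, 0, 0, 0, 28], [-0.24, -0.299, 0, 0, 0, 32], [-0.27, -0.337, 0, 0, 0, 36], [-0.3, -0.374, 0, 0, 0, 40], [-0.33, -0.411, 0, 0, 0, 44], [-0.36, -0.449, 0, 0, 0, 48], [-0.39, -0.486, 0, 0, 0, 52], [-0.42, -0.524, 0.01, 0, 0, 55.48], [-0.45, -0.561, 0.02, 0, 0, 55.48], [-0.48, -0.598, 0.03, 0, 0, 55.48], [-0.51, -0.636, 0.045, 0, 0, 55.48], [-0.5236, -0.6527, 0.0541, 0, 0, 55.48], [-0.5236, -0.6527, 0.0541, 0, 0, 55.48], [-0.5236, -0.6527, 0.0541, 0, 0, 55.48]]]' --grip 1

```text
time: 2.15
tool_pos: [442.4, -283.8, 149.3]
tcp_rot: [-179.9, -0.1, 97.5]
ft_force: [0.9, -0.0, 0.2]
finger_gap: 85.2
```

Run:
```python
from h import *
s=snap('wrist','w1'); a=sensors.sense(); print(a['time'],a['tool_pos'],a['tcp_rot'],a['joint_pos'],a['ft_force'])
print(proj(s,[443,-284,48]),-s['R'].T@s['t'])
```

```text
2.2 [ 442.80085039 -283.41204005  149.88986052] [-1.79977076e+02 -4.79183548e-02  9.75974630e+01] [-3.82225074e+01 -2.17815078e+00  1.00925537e+02  1.71518978e-02
  8.13029553e+01 -4.58225810e+01] [-0.77656104  0.07002068 -0.21327662]
[259.47278931 181.81037319] [ 431.90786223 -201.2294076   319.38598329]
```

View pics/w1.png

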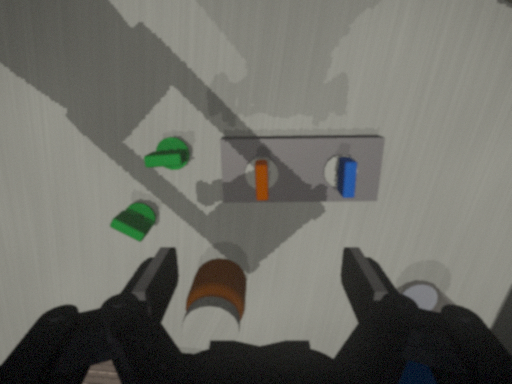

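The orange bar is at (262,180), the blue peg at (347,177) and the amber jar around (217,290). The jar stands close on the camera-down side, so I'll measure its clearance.

Run:
```python
from h import *
s=load('w1'); im=s['color'].astype(int)
hsv=cv2.cvtColor(s['color'],cv2.COLOR_RGB2HSV)
m=((hsv[:,:,0]<18)&(hsv[:,:,1]>150)&(hsv[:,:,2]>90)).astype(np.uint8); m[215:]=0;m[:150]=0
n,l,st,c=cv2.connectedComponentsWithStats(m); print(st[1:],c[1:])
ys,xs=np.where(m); 
for y in range(158,203,4):
    q=xs[ys==y]; print(y,q.min() if len(q) else 0,q.max() if len(q) else 0)
crop('w1',215,130,390,210,4)
for z in(85,):print('jar top',ray(s,(212,330),z), ray(s,(217,268),70))
t=load('top0');print('jar top via top',ray(t,(391,209),85))
```

```text
[[256 161  12  39 432]] [[261.31481481 180.85185185]]
158 0 0
162 256 264
166 256 266
170 256 266
174 256 266
178 256 266
182 256 267
186 256 267
190 256 267
194 256 267
198 257 267
202 0 0
jar top [ 413.9105078  -437.92794956   85.        ] [ 411.5322462  -373.21171943   70.        ]
jar top via top [ 410.17061327 -441.02186614   85.        ]
```

View pics/w1_c215_130.png

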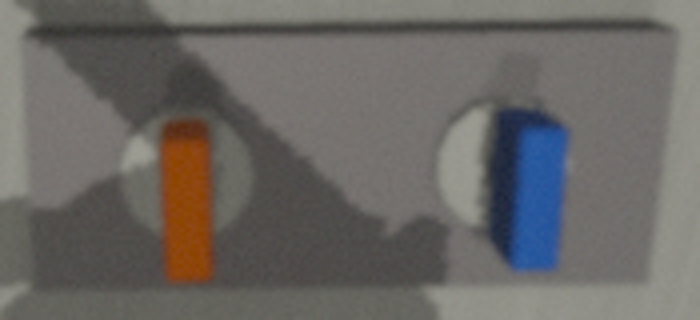

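Run:
```python
from h import *
s=load('w1'); g=lambda x,y:(215+x/4-.375,130+y/4-.375)
a=ray(s,g(185.5,137),59);b=ray(s,g(190.5,281),59);print(a,b,(a+b)/2,np.linalg.norm(a-b),np.degrees(np.arctan2(*(a-b)[1::-1])))
print('w',np.linalg.norm(ray(s,g(165,200),59)-ray(s,g(211,200),59)))
print('collar',ray(s,g(187,172),26))
for c in[(25,33),(675,33),(648,282),(32,285)]:print(ray(s,g(*c),22))
```

```text
[ 441.66627289 -263.19458071   59.        ] [ 447.62321097 -298.43210313   59.        ] [ 444.64474193 -280.81334192   59.        ] 35.737488688910446 99.59519009949582
w 10.874705510829186
collar [ 444.55725485 -280.38224377   26.        ]
[ 398.44341867 -250.24921047   22.        ]
[ 564.28894077 -228.28882277   22.        ]
[ 575.34452395 -295.91456206   22.        ]
[ 406.50534691 -319.18237565   22.        ]
```

Run:
```python
from h import *
print(r.tip_extent, delta([443,-284,150],97.6,[444.6,-281,40],98.5))
```

```text
8.0 (array([0.0028, 0.002 , 0.11  ]), array([ 0. ,  0. , -0.9]))
```

>>> move_arm --rows '[[[0.0028, 0.002, 0.02, 0, 0, -0.9], [0.0028, 0.002, 0.05, 0, 0, -0.9], [0.0028, 0.002, 0.08, 0, 0, -0.9], [0.0028, 0.002, 0.1, 0, 0, -0.9], [0.0028, 0.002, 0.107, 0, 0, -0.9], [0.0028, 0.002, 0.11, 0, 0, -0.9], [0.0028, 0.002, 0.11, 0, 0, -0.9]]]'

```text
time: 2.9
tool_pos: [445.3, -280.9, 41.1]
tcp_rot: [179.9, 0.1, 98.5]
ft_force: [-0.7, -0.5, 0.7]
finger_gap: 85.4
```

>>> move_arm --rows '[[[0, 0, 0, 0, 0, 0], [0, 0, 0, 0, 0, 0], [0, 0, 0, 0, 0, 0], [0, 0, 0, 0, 0, 0], [0, 0, 0, 0, 0, 0], [0, 0, 0, 0, 0, 0], [0, 0, 0, 0, 0, 0], [0, 0, 0, 0, 0, 0], [0, 0, 0, 0, 0, 0], [0, 0, 0, 0, 0, 0]]]' --grip 0 --newtons 50

```text
time: 3.9
tool_pos: [444.6, -281.0, 40.0]
tcp_rot: [-180.0, -0.0, 98.5]
ft_force: [0.3, -0.3, -0.1]
finger_gap: -0.3
```

Run:
```python
from h import *
s=snap('wrist','w2'); a=sensors.sense(); print(a['time'],a['tool_pos'],a['tcp_rot'],a['ft_force'],a['wrist_torque'],a['finger_gap'])
print(proj(s,[444.6,-281,48]))
```

```text
3.95 [ 444.59269813 -280.98866508   39.97334277] [-1.79997382e+02  5.13129569e-04  9.85027953e+01] [ 0.34639802 -0.34008682 -0.51619239] [ 0.04918157 -0.04304177 -0.00821084] 0.2974433112510814
[258.68426247 232.73368821]
```

View pics/w2.png

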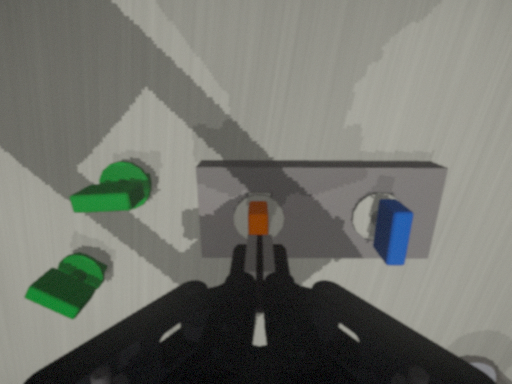

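Run:
```python
from h import *
s=load('w2'); crop('w2',190,150,330,300,5)
print(ray(s,(258.5,216),26),ray(s,(258.5,202),59),ray(s,(258.5,236),59), ray(s,(258.5,236),45))
for c in[(197,167),(445,170),(430,257),(202,257)]:print(ray(s,c,22))
snap('scene','s2'); crop('s2',120,170,220,260,7)
```

```text
[ 444.20600485 -279.38210079   26.        ] [ 440.83343246 -256.33335512   59.        ] [ 443.98286138 -277.51354667   59.        ] [ 445.05178858 -284.85825425   45.        ]
[ 398.24736963 -251.69337517   22.        ]
[ 564.10682249 -229.03132095   22.        ]
[ 576.93940624 -295.36430556   22.        ]
[ 407.415176   -320.63239031   22.        ]
```

View pics/w2_c190_150.png

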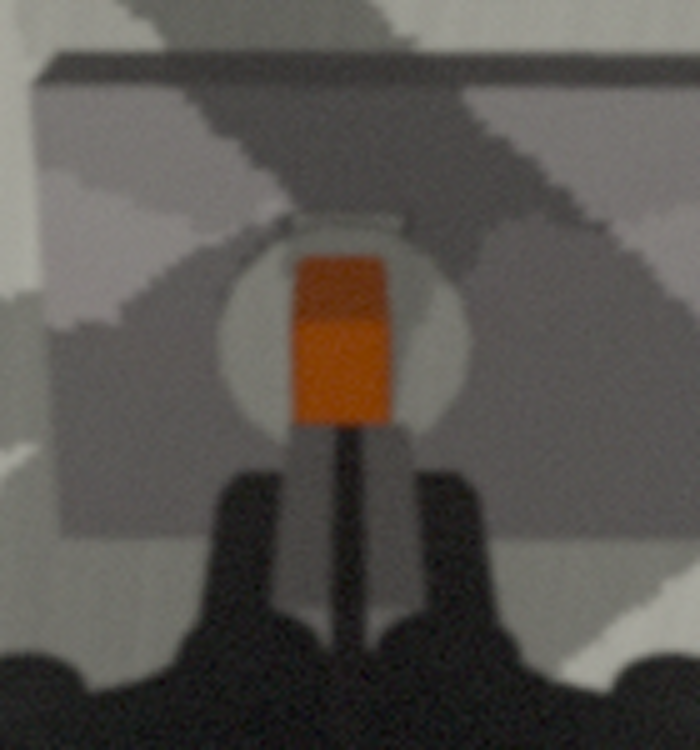

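View pics/s2_c120_170.png

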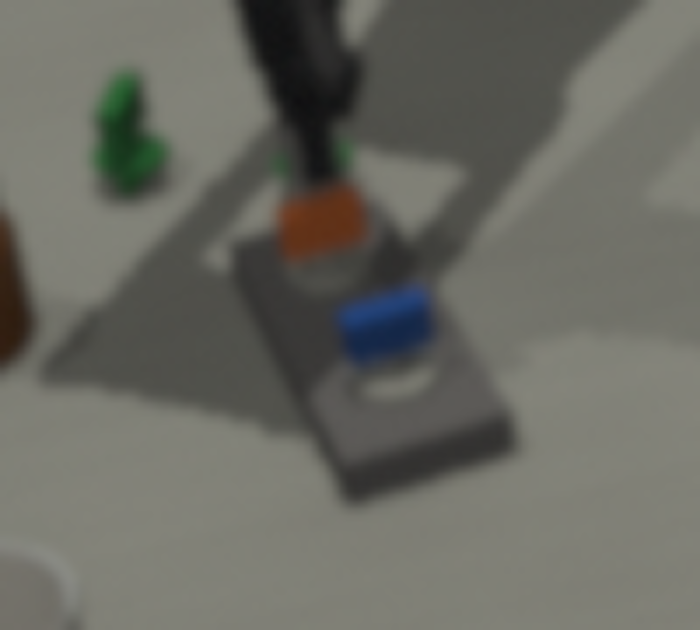

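Run:
```python
from h import *
def chk(f,p,yaw,hw):
    s=load(f);R=Ro.from_euler('xyz',[180,0,yaw],degrees=True)
    for zz in(8,-11,-30):
        for x in(11,-11):
            print(f,zz,x,[proj(s,np.array(p)+R.apply([x,y,zz])).round(0) for y in(-hw,hw)])
chk('wrist0',[271.4,534.6,203.3],153.08,42.5)
chk('w2',[444.6,-281,40],98.5,6)
snap('top','t2');crop('t2',305,150,375,255,7)
```

```text
wrist0 8 11 [array([195., 207.]), array([323., 207.])]
wrist0 8 -11 [array([198., 236.]), array([321., 236.])]
wrist0 -11 11 [array([189., 218.]), array([329., 218.])]
wrist0 -11 -11 [array([192., 250.]), array([327., 250.])]
wrist0 -30 11 [array([181., 233.]), array([337., 233.])]
wrist0 -30 -11 [array([184., 268.]), array([334., 268.])]
w2 8 11 [array([250., 207.]), array([268., 207.])]
w2 8 -11 [array([250., 236.]), array([267., 236.])]
w2 -11 11 [array([249., 219.]), array([269., 219.])]
w2 -11 -11 [array([249., 251.]), array([268., 251.])]
w2 -30 11 [array([248., 233.]), array([270., 233.])]
w2 -30 -11 [array([248., 268.]), array([269., 268.])]
```

View pics/t2_c305_150.png

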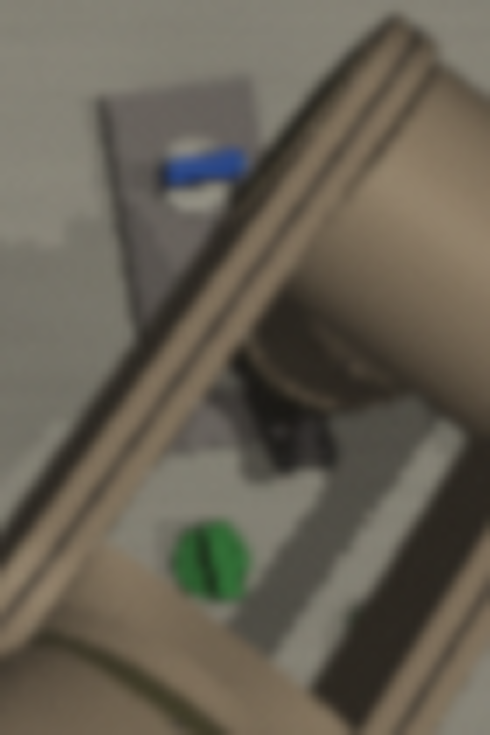

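Run:
```python
from h import *
s=load('s2')
def cp(X): p=proj(s,X); return ((p-[120,170])*7+3.5).round(0)
for y in(-263,-281,-299):
  print(y,[cp([444.6,y,z]) for z in(32,59,80,100)])
snap('scene','s2b')
im=cv2.imread('pics/s2.png')[120:260,110:250]; cv2.imwrite('pics/s2x.png',cv2.resize(im,None,fx=4,fy=4,interpolation=cv2.INTER_LANCZOS4))
```

```text
-263 [array([373., 245.]), array([365., 193.]), array([358., 152.]), array([352., 112.])]
-281 [array([330., 253.]), array([322., 202.]), array([315., 160.]), array([308., 120.])]
-299 [array([288., 262.]), array([279., 210.]), array([271., 169.]), array([264., 128.])]
```

View pics/s2x.png

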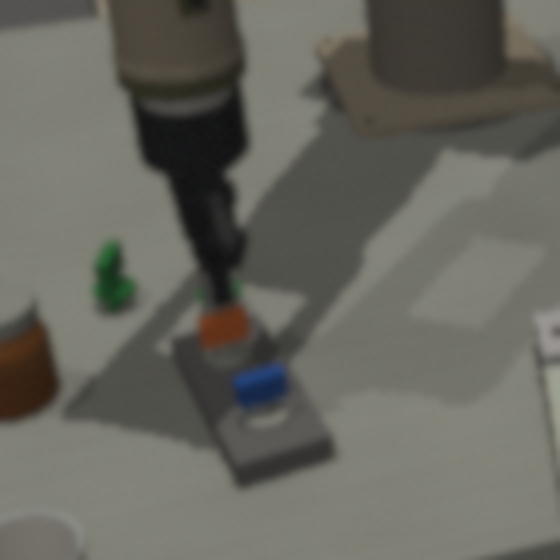

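Run:
```python
from h import *
s=load('scene0');R=Ro.from_euler('xyz',[180,0,153.08],degrees=True)
for zz in(8,-5,-20,-40,-60,-100):print(zz,[proj(s,np.array([271.4,534.6,203.3])+R.apply([0,y,zz])).round(0) for y in(-50,0,50)])
im=cv2.imread('pics/scene0.png')[20:110,340:420]; cv2.imwrite('pics/sx.png',cv2.resize(im,None,fx=7,fy=7,interpolation=cv2.INTER_LANCZOS4))
```

```text
8 [array([363.,  98.]), array([377.,  99.]), array([391.,  99.])]
-5 [array([364.,  95.]), array([378.,  95.]), array([392.,  96.])]
-20 [array([364.,  91.]), array([379.,  91.]), array([393.,  92.])]
-40 [array([365.,  86.]), array([380.,  86.]), array([394.,  87.])]
-60 [array([366.,  80.]), array([380.,  81.]), array([395.,  81.])]
-100 [array([368.,  69.]), array([382.,  69.]), array([397.,  70.])]
```

View pics/sx.png

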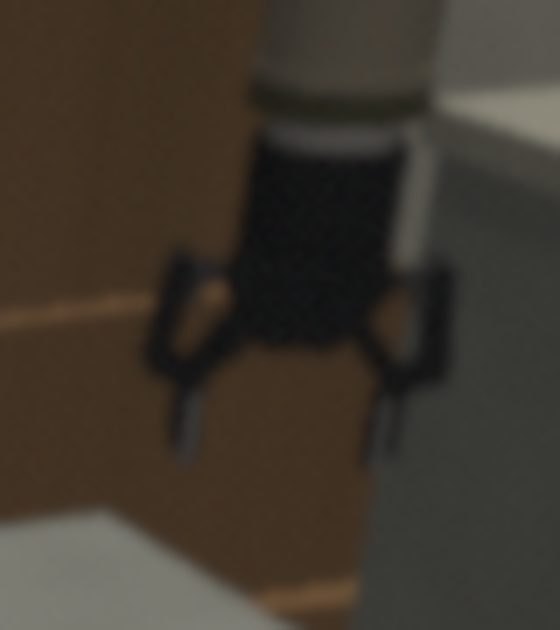

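The gripper closed just above the bar: the scene view shows the fingertips at z ≈ 67. In both cameras, at the start and now, the fingertips sit about 36 mm further back along the tool than the stated 8 mm ahead of the TCP. The stud hasn't moved. I'll open the gripper and descend by that difference in stages, checking the image before closing.

>>> move_arm --rows '[[[0, 0, 0, 0, 0, 0], [0, 0, 0, 0, 0, 0], [0, 0, 0, 0, 0, 0], [0, 0, 0, 0, 0, 0], [0, 0, 0, 0, 0, 0], [0, 0, 0, 0, 0, 0], [0, 0, 0, 0, 0, 0], [0, 0, 0.01, 0, 0, 0], [0, 0, 0.02, 0, 0, 0], [0, 0, 0.028, 0, 0, 0], [0, 0, 0.032, 0, 0, 0], [0, 0, 0.032, 0, 0, 0]]]' --grip 1

```text
time: 5.3
tool_pos: [443.8, -280.4, 6.7]
tcp_rot: [-179.9, -0.1, 98.5]
ft_force: [0.1, 0.2, -0.3]
finger_gap: 85.7
```

Run:
```python
from h import *
s=snap('wrist','w3'); q=snap('scene','s3'); a=sensors.sense(); print(a['time'],a['tool_pos'],a['tcp_rot'],a['ft_force'],a['wrist_torque'],a['finger_gap'])
A=cv2.imread('pics/w3.png'); B=cv2.resize(cv2.imread('pics/s3.png')[170:240,130:200],None,fx=5.486,fy=5.486,interpolation=cv2.INTER_LANCZOS4)
cv2.imwrite('pics/m3.png',cv2.resize(np.hstack([A,B[:384]]),None,fx=.88,fy=.88))
R=Ro.from_euler('xyz',[180,0,98.5],degrees=True)
for zz in(-20,-40,-50):print(zz,[((proj(q,np.array([444.6,-281,8])+R.apply([0,y,zz]))-[130,170])*5.486*.88+[450,0]).round(0) for y in(-45,45)])
```

```text
5.4 [ 444.58695952 -280.96866384    7.9161103 ] [-1.79988619e+02 -8.81386689e-03  9.85037265e+01] [-0.10136745 -0.68603812  0.07205226] [-0.02159008  0.01227877 -0.00926678] 85.15406917258568
-20 [array([607., 141.]), array([650., 216.])]
-40 [array([602., 115.]), array([646., 190.])]
-50 [array([600., 102.]), array([644., 176.])]
```

View pics/m3.png

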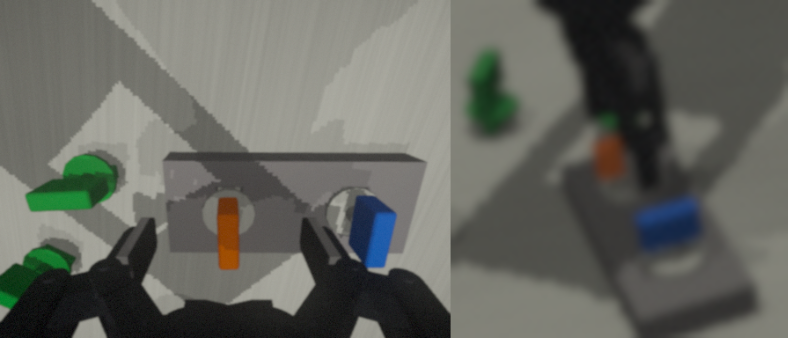

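The +x fingertip in the scene crop, at (648,188), matches a tip 40 mm behind the TCP when open, so the offset is confirmed. The bar at (229,233) lies centred between the jaws. I'll go down 4 mm more and close.

>>> move_arm --rows '[[[0, 0, 0.004, 0, 0, 0], [0, 0, 0.004, 0, 0, 0], [0, 0, 0.004, 0, 0, 0], [0, 0, 0.004, 0, 0, 0], [0, 0, 0.004, 0, 0, 0], [0, 0, 0.004, 0, 0, 0], [0, 0, 0.004, 0, 0, 0], [0, 0, 0.004, 0, 0, 0], [0, 0, 0.004, 0, 0, 0], [0, 0, 0.004, 0, 0, 0]]]' --grip 0 --newtons 50

```text
time: 6.4
tool_pos: [444.8, -281.1, 4.3]
tcp_rot: [180.0, 0.0, 98.5]
ft_force: [-1.0, 0.4, 3.7]
finger_gap: 11.2
```

Run:
```python
from h import *
s=snap('wrist','w4'); a=sensors.sense(); print(a['time'],a['tool_pos'],a['tcp_rot'],a['ft_force'],a['wrist_torque'],a['finger_gap'])
```

```text
6.45 [ 444.83480546 -281.10333001    4.26464614] [1.79979258e+02 1.86860509e-02 9.85036687e+01] [-0.03293192  0.17719561  3.62697193] [ 0.04853795 -0.03584355 -0.0244726 ] 10.87756664157359
```

View pics/w4.png

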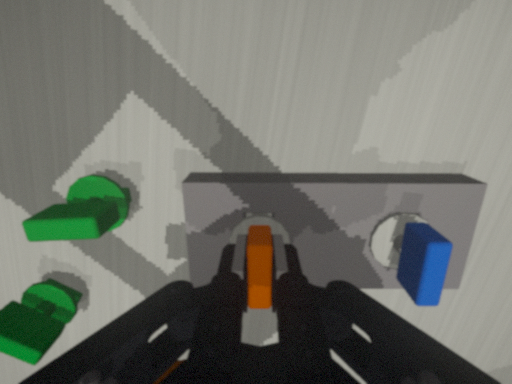

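Run:
```python
from h import *
print(delta([444.6,-281,4],98.5,[518.4,-8.6,84],78.1))
```

```text
(array([ 0.2585,  0.1133, -0.08  ]), array([-0. , -0. , 20.4]))
```

>>> move_arm --rows '[[[0, 0, -0.005, 0, 0, 0], [0, 0, -0.015, 0, 0, 0], [0, 0, -0.03, 0, 0, 0], [0, 0, -0.05, 0, 0, 0], [0, 0, -0.07, 0, 0, 0], [0, 0, -0.08, 0, 0, 0], [0, 0, -0.08, 0, 0, 0]]]'

```text
time: 7.15
tool_pos: [446.0, -282.1, 86.7]
tcp_rot: [179.8, 0.2, 98.5]
ft_force: [0.6, -0.4, -0.4]
finger_gap: 11.5
```

Lifted to z = 84, so the remaining shift has no z part.

>>> move_arm --rows '[[[0.03, 0.013, 0, 0, 0, 2.5], [0.06, 0.026, 0, 0, 0, 5], [0.09, 0.039, 0, 0, 0, 7.5], [0.12, 0.053, 0, 0, 0, 10], [0.15, 0.066, 0, 0, 0, 12.5], [0.18, 0.079, 0, 0, 0, 15], [0.21, 0.092, 0, 0, 0, 17], [0.235, 0.103, 0, 0, 0, 19], [0.252, 0.11, 0, 0, 0, 20.4], [0.2585, 0.1133, 0, 0, 0, 20.4], [0.2585, 0.1133, 0, 0, 0, 20.4], [0.2585, 0.1133, 0, 0, 0, 20.4]]]'

```text
time: 8.35
tool_pos: [518.0, -9.2, 83.5]
tcp_rot: [-180.0, 0.0, 78.1]
ft_force: [0.6, -1.3, -1.1]
finger_gap: 11.4
```

Run:
```python
from h import *
s=snap('wrist','w5');snap('scene','s5'); a=sensors.sense(); print(a['time'],a['tool_pos'],a['tcp_rot'],a['ft_force'],a['wrist_torque'],a['finger_gap'])
R=Ro.from_euler('xyz',[180,0,78.1],degrees=True)
print(proj(s,[530.8,50.1,26]))
```

```text
8.45 [518.16830792  -9.54959081  83.78587956] [-1.79980253e+02  1.86162298e-02  7.80598077e+01] [-0.44921661  0.40198919 -1.23653171] [-0.06318547 -0.00068622  0.00410345] 11.35645345701922
[259.19422257 123.31708666]
```

View pics/w5.png

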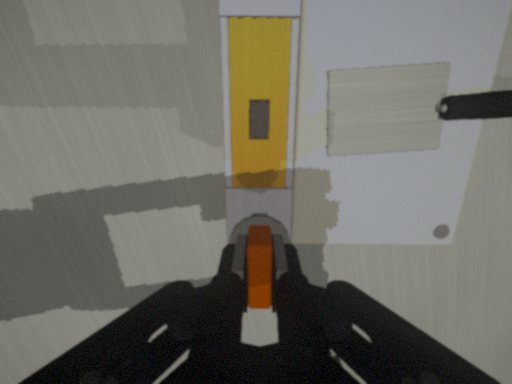

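The slot is clear at (259.5,119). The rail runs vertically, and the stud is held straight ahead of the jaws. Next I'll measure the slot and rail edges.

Run:
```python
from h import *
s=load('w5');crop('w5',215,10,305,250,8)
im=cv2.imread('pics/w5.png')[85:250,210:310]; cv2.imwrite('pics/w5z.png',cv2.resize(im,None,fx=3.6,fy=3.6,interpolation=cv2.INTER_CUBIC))
b=s['color'].astype(int); d=(b[:,:,0]-b[:,:,2])
for y in(105,115,125,133): print(y,d[y,243:277])
print(d[92:145,259])
for y in(30,60,170): print(y,d[y,224:296])
```

```text
105 [115 108 109 109 110 100  79  50  17  12  13  13  12  11  14  11  11   9
  11  11   9  13  10  11  12  26  69  98 110 111 112 114 114 106]
115 [112 107 113 112 106  83  47  17  14  10   9  13   9  12  13  11   7  11
  10  13  11  10  12  12  15  35  70  99 112 114 110 117 114 110]
125 [113 113 111 106 112  94  57  25  12  11  13  14  11  13  11  11  11  10
  12  10  10   8  14  14  17  37  74 102 110 115 110 108 107 114]
133 [114 113 107 111 106  92  60  23  13  10   9  15   9  18  15  12  11  12
  16  12   8  13  11  14  35  68  97 110 117 115 107 112 112 110]
[108 108 114 112 112 107  99  72  35  16  13  12  11  11  13   9   9  12
  15  12  14  10  16   7  13  12  12  11  12  14   9  14  11  11   9  11
  11  12  14  14  12  11  12  11  10  19  50  88 111 116 116 114 114]
30 [  0  -1   5  14  42  83  99 102 100 104 102 101  98 102  98 101  96 100
 101 100  99  97 101  97 100 102 101 100 106 100 100  98 100 103 105  99
 100 104 105 102 100 102 101 104 101 101 101 101 100 101 102 105  98  99
 101  98 101  98  99 102 100 105  95  98  97  89  61  24   3  -1  -1  -1]
60 [ -1  -1   0   5  21  56  91 101 109 106 104 103 105 106 108 107 105 107
 106 105 107  99 105 108 102 109 106 108 104 110 101 105 105 104 108 106
 107 110 111 106 107 104 108 107 106 111 108 110 105 107 104 104 107 103
 108 110 105 104 108 106 106 104 103 100  94  66  25   5   1   0  -1   1]
170 [  6  -3  -8  -8  -9  -7  -2  19  59  97 110 116 113 120 113 112 110 109
 114 115 113 113 112 112 111 109 109 115 114 111 116 113 118 113 110 105
 107 102 104 101 100  96  90  84  89  83  86  73  70  79  90  93 101  98
  93 100  92  93  97  86  81  53  26   9   6   6   4   3   6  10  13  15]
```

View pics/w5z.png

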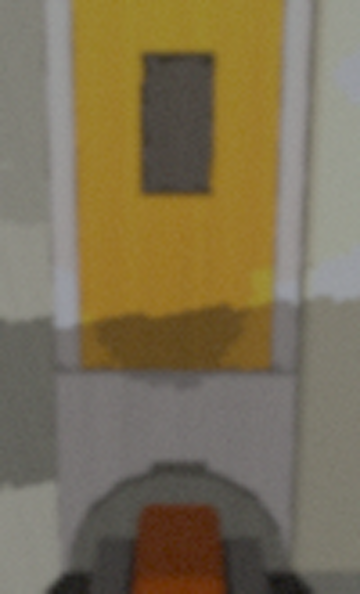

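Run:
```python
from h import *
s=load('w5'); R=Ro.from_euler('xyz',[180,0,78.06],degrees=True); T=s_p=np.array([518.17,-9.55,83.8])
W=lambda u,v,z=26:ray(s,(u,v),z)
def show(n,p): print(n,p.round(1),'tool',R.inv().apply(p-T).round(1))
for v,l,rr in[(30,228.45,290),(60,229.1,289.1),(170,232.05,284.8),(105,249.65,268.8),(115,248.7,268.7),(125,249,268.65),(133,249,267.8)]:
    a,b=W(l,v),W(rr,v); show(f'mid{v} w{np.linalg.norm(a-b):.1f}',(a+b)/2)
show('slot top',W(259.1,99.3));show('slot bot',W(258.6,138.3)); show('ctr',W(258.85,118.3)); 
t,b=W(259.1,99.3),W(258.6,138.3);print(np.linalg.norm(t-b))
a=[ (W(228.45,30)+W(290,30))/2,(W(232.05,170)+W(284.8,170))/2]; d=a[0]-a[1];print(np.degrees(np.arctan2(d[1],d[0])))
for f in[(228.45,30,232.05,170),(290,30,284.8,170)]:
    d=W(*f[:2])-W(*f[2:]);print('edge',np.degrees(np.arctan2(d[1],d[0])))
show('brass far',W(260,16.5));show('brass near',W(259,187.5))
```

```text
mid30 w43.2 [544.  112.9  26. ] tool [125.1  -0.   57.8]
mid60 w43.5 [540.  94.  26.] tool [ 1.059e+02 -1.000e-01  5.780e+01]
mid170 w43.1 [522.5  13.7  26. ] tool [23.6 -0.6 57.8]
mid105 w14.5 [533.6  63.4  26. ] tool [74.6  0.  57.8]
mid115 w15.4 [531.7  56.3  26. ] tool [67.2 -0.4 57.8]
mid125 w15.3 [530.3  48.9  26. ] tool [59.7 -0.3 57.8]
mid133 w14.7 [528.7  43.   26. ] tool [53.5 -0.6 57.8]
slot top [534.4  67.5  26. ] tool [78.7 -0.1 57.8]
slot bot [528.   38.9  26. ] tool [49.4 -0.4 57.8]
ctr [531.3  53.9  26. ] tool [64.8 -0.3 57.8]
29.308068684178377
77.76579314437767
edge 77.80320360344294
edge 77.72838313236399
brass far [546.2 120.9  26. ] tool [133.4   0.5  57.8]
brass near [519.9  -1.2  26. ] tool [ 8.6 -0.1 57.8]
```

Run:
```python
from h import *
s=load('w5'); R=Ro.from_euler('xyz',[180,0,78.06],degrees=True); T=np.array([518.17,-9.55,83.8])
im=cv2.imread('pics/w5.png')[205:325,225:295]; cv2.imwrite('pics/w5b.png',cv2.resize(im,None,fx=5,fy=5,interpolation=cv2.INTER_CUBIC))
for n,x,zs in(('bar front',18,(114.5,138.5)),('bar back',-18,(138.5,)),('collar front',18,(101.5,105.5)),('foot front',13,(88,94))):
    for z in zs: print(n,z,proj(s,(T+R.apply([x,0,0]))*[1,1,0]+[0,0,z]).round(1), proj(s,(T+R.apply([x-2,0,0]))*[1,1,0]+[0,0,z]).round(1))
```

```text
bar front 114.5 [259. 223.] [259.  226.4]
bar front 138.5 [259.  245.9] [259.  249.8]
bar back 138.5 [258.9 310.3] [258.9 313.5]
collar front 101.5 [259.1 213.3] [259.1 216.4]
collar front 105.5 [259.1 216.1] [259.1 219.3]
foot front 88 [259.1 212. ] [259.1 214.9]
foot front 94 [259.1 215.9] [259.1 218.9]
```

View pics/w5b.png

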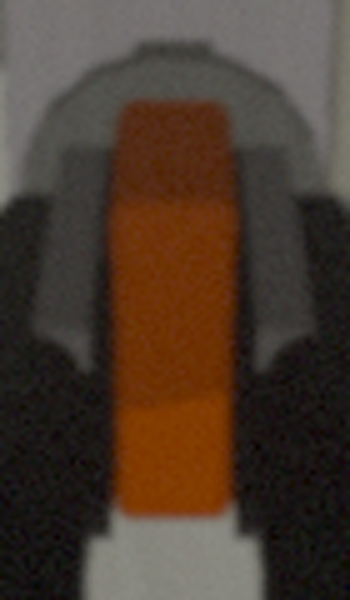

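The stud is held upright and centred, within about 0.5 mm of the tool axis. The slot centre is at (531.2, 53.2), and the rail's y axis lies at 77.8°. I'll move over the slot with the foot about 7 mm above the plate.

Run:
```python
from h import *
print(delta([518.4,-8.6,84],78.1,[531.2,53.2,29],77.8)); a=sensors.sense(); print(a['tool_pos'],a['time'])
```

```text
(array([ 0.0631, -0.0002,  0.055 ]), array([ 0. , -0. ,  0.3]))
[518.16830792  -9.54959081  83.78587956] 8.45
```

>>> move_arm --rows '[[[0.02, 0, 0, 0, 0, 0.3], [0.04, 0, 0, 0, 0, 0.3], [0.055, 0, 0, 0, 0, 0.3], [0.063, 0, 0.01, 0, 0, 0.3], [0.0631, 0.0002, 0.03, 0, 0, 0.3], [0.0631, 0.0002, 0.045, 0, 0, 0.3], [0.0631, 0.0002, 0.055, 0, 0, 0.3], [0.0631, 0.0002, 0.055, 0, 0, 0.3], [0.0631, 0.0002, 0.055, 0, 0, 0.3], [0.0631, 0.0002, 0.055, 0, 0, 0.3], [0.0631, 0.0002, 0.055, 0, 0, 0.3]]]'

```text
time: 9.55
tool_pos: [532.5, 53.0, 30.0]
tcp_rot: [179.9, -0.0, 77.8]
ft_force: [-0.3, -0.1, -1.6]
finger_gap: 11.4
```

Run:
```python
from h import *
s=snap('wrist','w6');q=snap('scene','s6'); a=sensors.sense(); print(a['time'],a['tool_pos'],a['tcp_rot'],a['ft_force'],a['wrist_torque'],a['finger_gap'])
A=cv2.imread('pics/w6.png'); B=cv2.resize(cv2.imread('pics/s6.png')[175:245,240:310],None,fx=5.486,fy=5.486,interpolation=cv2.INTER_LANCZOS4)
cv2.imwrite('pics/m6.png',cv2.resize(np.hstack([A,B[:384]]),None,fx=.88,fy=.88))
crop('w6',210,150,310,300,5)
```

```text
9.65 [532.21605188  53.09566967  29.71903247] [ 1.79931789e+02 -1.43599649e-02  7.78016291e+01] [-0.0654629  -0.45601024 -1.51551303] [-0.03191138 -0.06563355 -0.04021069] 10.687968950973554
```

View pics/m6.png

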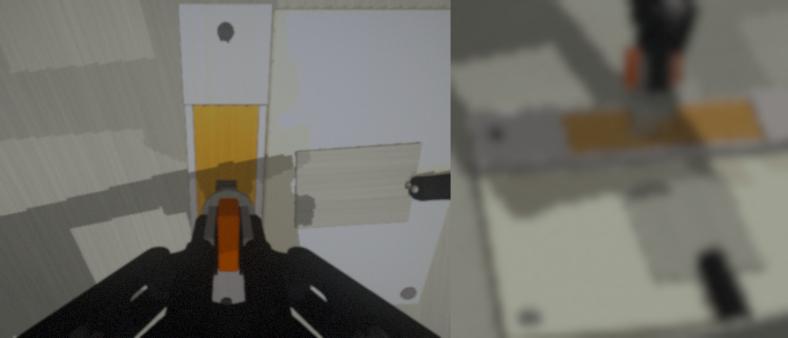

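View pics/w6_c210_150.png

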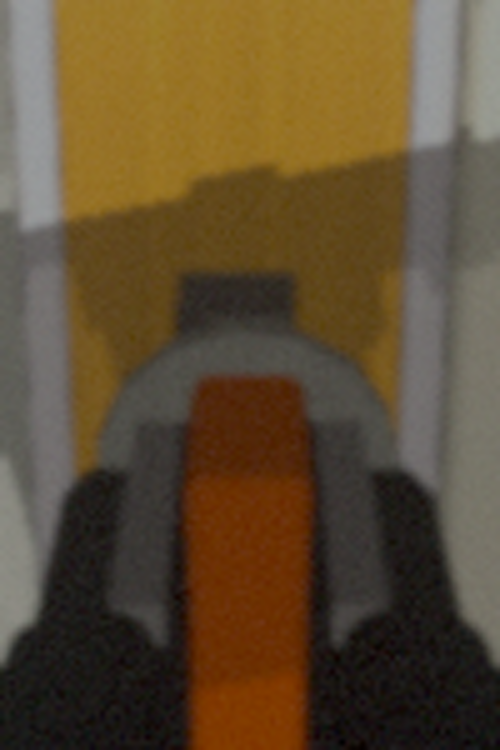

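Run:
```python
from h import *
s=load('w6'); R=Ro.from_euler('xyz',[180,0,77.8],degrees=True); T=np.array([532.2,53.1,29.7])
g=lambda x,y:(210+x/5-.4,150+y/5-.4)
def show(n,uv,z=26):
    p=ray(s,uv,z); print(n,p.round(1),R.inv().apply(p-T).round(1))
b=s['color'].astype(int); d=b[:,:,0]-b[:,:,2]
for y in(160,180,200):
    v=d[y,215:300]; print(y,v[:25],v[55:85])
print(d[195:218,257]); print(d[207,235:282],d[209,235:282])
show('slot front',g(238.5,273));show('slotL',g(180,300));show('slotR',g(297,300));show('bL',g(66,273));show('bR',g(405,273));show('b2L',g(53,20));show('b2R',g(414,20))
print('cam in tool',R.inv().apply(-s['R'].T@s['t']-T))
for off in(0,): 
  for z,x in((84.2,18),(51.2,18)): print(proj(s,(T+R.apply([x,0,0]))*[1,1,0]+[0,0,z]))
```

```text
160 [ -2  -6  -5  -2   2  21  59  97 111 108 111 112 110 111 112 113 120 109
 113 110 115 113 110 115 110] [109 114 116 114 116 116 115 119 119 110 119 113 117 111 109 111 112 106
 111 109 106  85  41   9  -2  -3  -4  -4   0  -1]
180 [ -4  -4  -3  -4  -1   5  23  64  98 110 108 110 114 111 114 108 113 112
 113 114 109 110 114 118 116] [111 114 115 115 113 116 113 113 116 111 119 114 113 107 101  99 103 106
  96  84  70  43  16   4   3   6   8   4   5   3]
200 [ 6  4  4  2  3  4  8 19 38 58 62 63 62 72 71 72 69 69 67 64 63 69 65 66
 67] [71 71 72 68 68 72 70 74 72 71 69 72 70 68 68 67 69 69 70 58 41 19  7  4
  6  7  3  4  5  8]
[72 68 70 79 66 76 75 72 56 40 20 14 14  9  9  7  7  8 10  9  8  7  6]
[68 69 62 69 62 69 78 71 71 61 45 28 15 12  7 12  8 11  8 13 11 14 14 14
 14 15 10 10 10 14 12 13 16 30 49 64 65 69 69 68 67 77 65 67 73 69 66] [68 66 68 72 75 70 75 74 69 59 40 28 14 13  8  8  8  8  9  9 11  7  9  8
 13 11 13 10 16 11 13 12 20 32 51 64 64 80 69 70 68 72 74 69 67 68 68]
slot front [534.7  67.5  26. ] [14.6 -0.6  3.7]
slotL [526.4  65.4  26. ] [10.8 -8.3  3.7]
slotR [541.4  62.1  26. ] [10.8  7.1  3.7]
bL [512.8  72.2  26. ] [ 14.6 -23.1   3.7]
bR [555.9  62.9  26. ] [14.6 21.1  3.7]
b2L [519.6 104.9  26. ] [ 47.9 -23.3   3.7]
b2R [562.9  95.5  26. ] [47.9 21.   3.7]
cam in tool [  83.56039708    0.22244347 -170.31571105]
[258.11202841 244.35593792]
[258.18063717 215.03420669]
```

Alignment: slot centre is −0.4 mm along the rail and −0.7 to −1.0 mm across it. I'll correct the sideways part and dip the foot 11 mm (about 4 mm into the slot) while watching the force.

>>> move_arm --rows '[[[-0.0002, -0.0008, 0.003, 0, 0, 0], [-0.0002, -0.0008, 0.005, 0, 0, 0], [-0.0002, -0.0008, 0.007, 0, 0, 0], [-0.0002, -0.0008, 0.008, 0, 0, 0], [-0.0002, -0.0008, 0.009, 0, 0, 0], [-0.0002, -0.0008, 0.01, 0, 0, 0], [-0.0002, -0.0008, 0.011, 0, 0, 0], [-0.0002, -0.0008, 0.011, 0, 0, 0], [-0.0002, -0.0008, 0.011, 0, 0, 0]]]'

```text
time: 10.55
tool_pos: [530.8, 53.1, 18.0]
tcp_rot: [180.0, -0.0, 77.8]
ft_force: [-0.9, 0.1, -1.8]
finger_gap: 11.6
```

No contact force, so the foot is in the slot. I'll continue to just above the seat.

>>> move_arm --rows '[[[0, 0, 0.002, 0, 0, 0], [0, 0, 0.004, 0, 0, 0], [0, 0, 0.006, 0, 0, 0], [0, 0, 0.007, 0, 0, 0], [0, 0, 0.008, 0, 0, 0], [0, 0, 0.009, 0, 0, 0], [0, 0, 0.009, 0, 0, 0], [0, 0, 0.009, 0, 0, 0]]]'

```text
time: 11.35
tool_pos: [530.9, 53.1, 9.0]
tcp_rot: [180.0, 0.0, 77.8]
ft_force: [-0.7, 0.7, -1.1]
finger_gap: 11.1
```

Run:
```python
from h import *
s=snap('wrist','w7');q=snap('scene','s7'); a=sensors.sense(); print(a['time'],a['tool_pos'],a['tcp_rot'],a['ft_force'],a['wrist_torque'],a['finger_gap'])
A=cv2.imread('pics/w7.png'); B=cv2.resize(cv2.imread('pics/s7.png')[175:245,240:310],None,fx=5.486,fy=5.486,interpolation=cv2.INTER_LANCZOS4)
cv2.imwrite('pics/m7.png',cv2.resize(np.hstack([A,B[:384]]),None,fx=.88,fy=.88))
```

```text
11.45 [530.92251307  53.10639281   9.09131373] [ 1.79990256e+02 -2.11861264e-03  7.78018056e+01] [ 0.18235297  0.78178963 -1.78064466] [ 0.00666717 -0.02863286 -0.01990581] 10.803001231037948
```

View pics/m7.png

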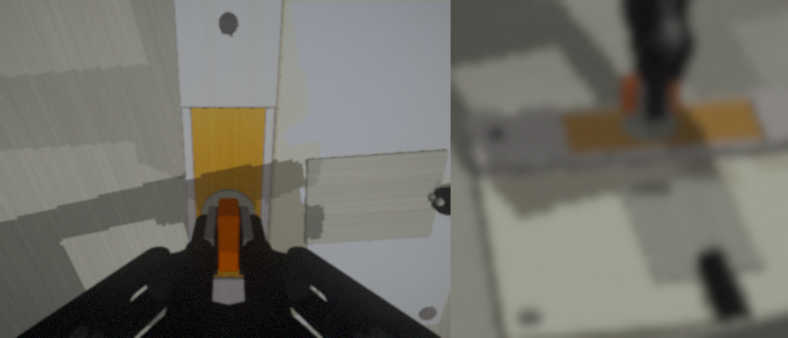

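The foot is through and the collar sits just above the plate, with no contact force yet. I'll lower 1 mm at a time until the collar touches.

>>> move_arm --rows '[[[0, 0, 0.0005, 0, 0, 0], [0, 0, 0.001, 0, 0, 0], [0, 0, 0.001, 0, 0, 0], [0, 0, 0.001, 0, 0, 0]]]'

```text
time: 11.85
tool_pos: [531.0, 53.1, 8.3]
tcp_rot: [180.0, -0.0, 77.8]
ft_force: [-2.1, -0.1, 3.9]
finger_gap: 11.3
```

The collar is down: about 5.5 N, just past the spring's onset. I'll ease up 0.6 mm so that nothing rubs hard and turn clockwise, which is +rz on this tool.

>>> move_arm --rows '[[[0, 0, 0, 0, 0, 0], [0, 0, -0.0006, 0, 0, 0], [0, 0, -0.0006, 0, 0, 4], [0, 0, -0.0006, 0, 0, 8], [0, 0, -0.0006, 0, 0, 12], [0, 0, -0.0006, 0, 0, 16], [0, 0, -0.0006, 0, 0, 20], [0, 0, -0.0006, 0, 0, 24], [0, 0, -0.0006, 0, 0, 28], [0, 0, -0.0006, 0, 0, 32], [0, 0, -0.0006, 0, 0, 36], [0, 0, -0.0006, 0, 0, 40], [0, 0, -0.0006, 0, 0, 40]]]'

```text
time: 13.15
tool_pos: [530.6, 53.1, 8.3]
tcp_rot: [-180.0, 0.0, 37.7]
ft_force: [-1.2, -0.1, -1.5]
finger_gap: 11.0
```

Run:
```python
from h import *
s=snap('wrist','w8'); a=sensors.sense(); print(a['time'],a['tool_pos'],a['tcp_rot'],a['joint_pos'],a['ft_force'],a['wrist_torque'],a['finger_gap'])
```

```text
13.2 [530.6715107   53.09360556   8.3575147 ] [-1.79990109e+02  1.33950585e-02  3.78852256e+01] [ 2.04679212e-01  8.03073039e+00  1.06191358e+02 -3.94364429e-04
  6.57945594e+01  5.23196165e+01] [-0.36960637  0.84318061 -1.87913816] [-0.01542029 -0.00879753 -0.00217767] 11.344148722733332
```

View pics/w8.png

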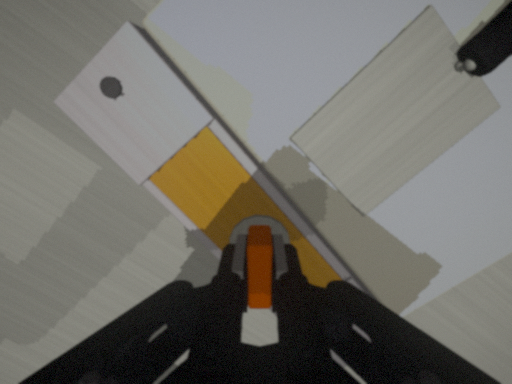

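It has turned 40° with no torque, and the bar is still square in the jaws (259,265). On to about 86°.

>>> move_arm --rows '[[[0, 0, 0, 0, 0, 5], [0, 0, 0, 0, 0, 10], [0, 0, 0, 0, 0, 15], [0, 0, 0, 0, 0, 20], [0, 0, 0, 0, 0, 25], [0, 0, 0, 0, 0, 30], [0, 0, 0, 0, 0, 34], [0, 0, 0, 0, 0, 38], [0, 0, 0, 0, 0, 41], [0, 0, 0, 0, 0, 44], [0, 0, 0, 0, 0, 46], [0, 0, 0, 0, 0, 46], [0, 0, 0, 0, 0, 46]]]'

```text
time: 14.5
tool_pos: [530.8, 53.1, 8.5]
tcp_rot: [180.0, 0.0, -8.1]
ft_force: [0.9, 0.5, -0.9]
finger_gap: 11.2
```

Run:
```python
from h import *
s=snap('wrist','w9'); a=sensors.sense(); print(a['time'],a['tool_pos'],a['tcp_rot'],a['ft_force'],a['wrist_torque'],a['finger_gap'])
```

```text
14.55 [530.79578787  53.10505367   8.54286034] [ 1.79998747e+02  2.11008361e-03 -8.08677848e+00] [ 0.73957519 -0.11256744 -0.87220224] [ 0.03199996  0.00928832 -0.01764898] 11.209286097470265
```

View pics/w9.png

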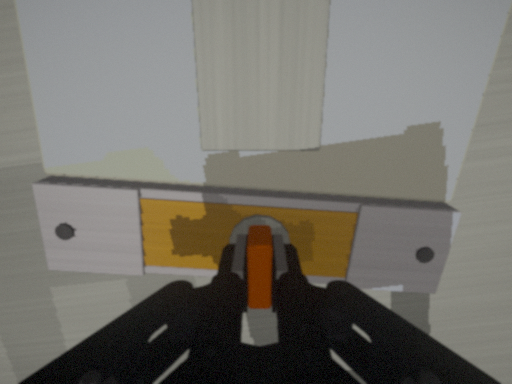

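Turned 86°: the bar now lies across the rail. Now the tug, in small upward steps.

>>> move_arm --rows '[[[0, 0, -0.0008, 0, 0, 0], [0, 0, -0.0015, 0, 0, 0], [0, 0, -0.0018, 0, 0, 0], [0, 0, -0.0018, 0, 0, 0]]]'

```text
time: 14.95
tool_pos: [530.9, 53.1, 10.5]
tcp_rot: [-180.0, -0.0, -8.2]
ft_force: [-0.1, -0.7, -1.0]
finger_gap: 11.4
```

>>> move_arm --rows '[[[0, 0, -0.0003, 0, 0, 0], [0, 0, -0.0003, 0, 0, 0], [0, 0, -0.0003, 0, 0, 0]]]'

```text
time: 15.25
tool_pos: [530.8, 53.1, 10.7]
tcp_rot: [-180.0, 0.0, -8.2]
ft_force: [0.8, 0.1, -1.1]
finger_gap: 11.6
```

>>> move_arm --rows '[[[0, 0, -0.0003, 0, 0, 0], [0, 0, -0.0003, 0, 0, 0], [0, 0, -0.0003, 0, 0, 0]]]'

```text
time: 15.55
tool_pos: [530.7, 53.1, 10.8]
tcp_rot: [180.0, 0.0, -8.2]
ft_force: [1.0, -1.2, -3.8]
finger_gap: 11.2
```

The lugs have caught, about 2.5 N above the hanging weight. I'll add a little more for a clear tug.

>>> move_arm --rows '[[[0, 0, -0.0003, 0, 0, 0], [0, 0, -0.0003, 0, 0, 0], [0, 0, -0.0003, 0, 0, 0], [0, 0, -0.0003, 0, 0, 0]]]'

```text
time: 15.95
tool_pos: [530.6, 53.1, 10.9]
tcp_rot: [180.0, 0.0, -8.2]
ft_force: [4.0, -0.5, -9.0]
finger_gap: 11.2
```

The tug held at about 7.7 N with the height stopped at 10.9. Next I'll lower the collar back onto the plate and release.

>>> move_arm --rows '[[[0, 0, 0.001, 0, 0, 0], [0, 0, 0.002, 0, 0, 0], [0, 0, 0.0028, 0, 0, 0], [0, 0, 0.003, 0, 0, 0], [0, 0, 0.003, 0, 0, 0], [0, 0, 0.003, 0, 0, 0]]]'

```text
time: 16.55
tool_pos: [530.9, 53.1, 8.4]
tcp_rot: [-180.0, -0.0, -8.2]
ft_force: [0.5, 0.8, -0.9]
finger_gap: 11.6
```

>>> move_arm --rows '[[[0, 0, 0.0, 0, 0, 0], [0, 0, 0.0, 0, 0, 0], [0, 0, 0.0, 0, 0, 0], [0, 0, 0.0, 0, 0, 0], [0, 0, 0.0, 0, 0, 0], [0, 0, 0.0, 0, 0, 0], [0, 0, 0.0, 0, 0, 0], [0, 0, 0.0, 0, 0, 0]]]' --grip 0.5

```text
time: 17.35
tool_pos: [530.8, 53.1, 8.3]
tcp_rot: [-180.0, 0.0, -8.2]
ft_force: [-0.1, -0.1, 0.4]
finger_gap: 42.6
```

Run:
```python
from h import *
s=snap('wrist','w10'); a=sensors.sense(); print(a['time'],a['tool_pos'],a['tcp_rot'],a['ft_force'],a['wrist_torque'],a['finger_gap'])
```

```text
17.4 [530.80089041  53.10472839   8.28144816] [ 1.79999987e+02  3.44036327e-03 -8.19757118e+00] [ 0.58576076 -0.37545139  0.07443825] [ 0.02768197 -0.0332348  -0.06011027] 42.612882360187186
```

View pics/w10.png

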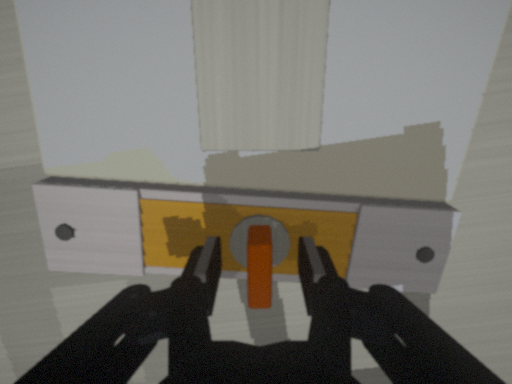

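Released: the stud stands at (260,265), clear of both jaws, with its collar flat on the brass. I'll retreat straight up.

>>> move_arm --rows '[[[0, 0, -0.01, 0, 0, 0], [0, 0, -0.025, 0, 0, 0], [0, 0, -0.045, 0, 0, 0], [0, 0, -0.07, 0, 0, 0], [0, 0, -0.1, 0, 0, 0], [0, 0, -0.12, 0, 0, 0], [0, 0, -0.12, 0, 0, 0], [0, 0, -0.12, 0, 0, 0], [0, 0, -0.12, 0, 0, 0]]]'

```text
time: 18.3
tool_pos: [530.1, 53.1, 127.6]
tcp_rot: [180.0, 0.1, -8.2]
ft_force: [0.4, 1.4, 0.1]
finger_gap: 43.2
```

Run:
```python
from h import *
s=snap('wrist','w11');q=snap('scene','s11'); a=sensors.sense(); print(a['time'],a['tool_pos'],a['ft_force'],a['finger_gap'])
cv2.imwrite('pics/m11.png',np.vstack([cv2.imread('pics/w11.png')[:290],cv2.resize(cv2.imread('pics/s11.png')[150:250,100:300],(512,256))]))
hsv=cv2.cvtColor(s['color'],cv2.COLOR_RGB2HSV)
m=((hsv[:,:,0]<13)&(hsv[:,:,1]>150)&(hsv[:,:,2]>70)).astype(np.uint8)
n,l,st,c=cv2.connectedComponentsWithStats(m); print([(st[i],c[i]) for i in range(1,n) if st[i][4]>60])
for z in(63,):print(proj(s,[530.8,53.1,z]),proj(s,[530.8,53.1,26+4]))
for x in(-18,18):print(proj(s,[530.8+x*np.cos(np.radians(-8.2)),53.1+x*np.sin(np.radians(-8.2)),63]))
```

```text
18.4 [529.88170122  53.10700511 127.03204788] [-0.55024239  0.48874689  0.8177982 ] 42.56162402111615
[(array([253, 168,  13,  44, 376], dtype=int32), array([258.96010638, 190.49734043]))]
[259.16605691 193.63203754] [259.16744317 182.29371231]
[259.16577601 212.76363123]
[259.16635132 173.58043903]
```

View pics/m11.png

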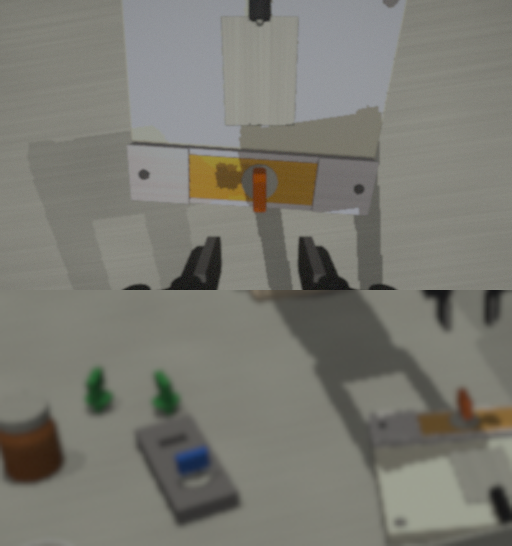

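The stud stands upright across the rail, where predicted: its top ends at row 212 against an expected 212.8, column 259. The peg, jar and spatula look unmoved, and the gripper is clear. I'll hand in.

```bash
python3 -c "
from h import *
print(hand_in())"
```

```text
the job is handed in; nothing more can be done
None
```

The orange stud is locked in the rail's key slot, standing upright and released. I handed the job in at about 18.4 s of the 67 s allowed; `hand_in()` reports no verdict.

- **Insertion:** I took the stud from the caddy and found the slot by eye at about (531, 53), roughly 7 mm off the middle of the plate. The foot went in without contact, and the collar then met the plate at about 5.5 N.
- **Turn and tug:** I turned it 86° clockwise with almost no torque. On the tug it stopped at about 7.7 N above the hanging weight, close to the expected 2.5 mm of travel. I then lowered it back onto the plate, let go and backed off.
- **Last checks:** The final wrist picture shows the grip bar upright, across the rail and where I expected it (within about 1 pixel). The fingers were clear. The peg, jar and spatula look unmoved; I did not check the bottle, bowl or cup in the last pictures, but the arm never worked near them.
- **What disagreed:** The fingertips sit about 36 mm further back along the tool than stated, as both the scene and wrist views showed. Because of that, my first grasp closed on air just above the bar. It moved nothing, and I corrected the height before gripping.

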